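# Find the rattling instrument case and show it

## Robot

A 6-joint arm with a two-finger parallel gripper is mounted at the origin on the work surface; the furniture and walls round the work are solid. World frame = base frame: x ahead of the robot, y to its left, z up, the work surface at z = 0. Lengths are in m, angles in rad, forces in N, time in s.
With the tool pointing down it reaches from about 0.375 to 0.975 m from the base axis. Payload 3.8 kg.
Tool frame: the origin (TCP) lies at the very end of the fingers, on their centre line; the grasp point (between the pads) lies bot.grip_point_offset behind it (bot.grip_point_offset is the distance from the TCP to the grasp point, in m); z points along the fingers, y is the line along which they close (so a half turn about z gives the same grasp; the last joint's range is limited). The gripper opens to 85 mm and grips with 20 to 120 N. Pads are 22 mm wide; open, the fingers measure 114 mm over their backs; the gripper's body (76 mm by 85 mm) begins 54 mm behind the grasp point. The pads swing forward as they close: fully open they stand 13 mm farther back than shut.
Start: joints at [1.095, 0.264, 1.604, -0, 1.274, -0.037], TCP at [0.287, 0.611, 0.211] pointing down, gripper open.
Joint ranges: [-2.63, 2.63], [-0.94, 2.18], [0.31, 2.57], [-1.31, 4.45], [0, 2.66], [-2.55, 2.55]. Speed limits (rad/s): [2.57, 2.57, 3.14, 3.14, 3.14, 3.14].

## Interface

Orientations are given as a rotation vector (axis times angle).
In Python, from workcell import bot, vision gives the robot as it stands.
- The arm moves only by the tool play_rows, never from a script. Its argument "rows" is a list of rows, each an object of numbers: "dx", "dy", "dz": the shift along the tool's x, y, z as a fraction of full scale; "roll": the turn about the tool's z as a fraction of full scale; "fingers": the closure, from 0 (fully open) to 1 (shut). In form: [{"dx": .., "dy": .., "dz": .., "roll": .., "fingers": ..}, ...]. A call has 1 to 20 rows; each row shifts and turns the commanded pose from where the row before left it, along the tool's axes as they then stand; what a row does not reach is not made up. Full scale, the value 1, is 0.04 m for a shift and 4 degrees for a turn. A row lasts 1/12 s, in which the tool goes at most 41.7 mm and 7.16 degrees, less where a joint would pass 70% of its speed; a pose out of reach is approached as far as the arm can. A call with a number of a shift or a turn outside -1 to 1 is refused whole. A call with a gripper value outside its range is refused whole. The fingers move at their own pace and stop on an object; "grip_force" is the grip in N (left out, the last holds). Time passes only in rows, so rows that do not move let the fingers close. It gives the time, the measured TCP pose, the force and the opening at its end, in the units of the state.
- bot.read_state(): the state, without advancing time (a new reading comes with each control period).
- vision.read_camera(name): name is "scene" or "top" or "wrist"; returns a dict with "pixels" (420x560x3 uint8, red, green, blue), "depth" (420x560 float32, m along the optical axis (not along the pixel's ray), 0 where there is no reading), "fx", "fy", "cx", "cy" (pixels), "R" (3x3) and "t" (3): a world point X has camera coordinates R X + t. Camera axes: x right, y down, z forward; pixel columns grow to the right and rows downward; lengths in m; the calibration is good to about 2 mm. The wrist camera is an equidistant fisheye: a pixel r from the principal point sees the ray r / f radians off the axis. A picture is of the moment at which its call begins.
- bot.finish_job(): hands the job in, once; it reports no verdict.
The state is a dict: "time": time; "q": joint angles; "joint_vel": joint speeds; "joint_torque": joint torques, N m; "tool_pos": TCP position; "tcp_rot": TCP orientation; "wrist_force": force on the tool from outside, world axes, zero at the start; "torque": the same for the moment, N m; "width": opening from 0.0 (shut) to 1.0 (fully open).
Only numpy, scipy, OpenCV 4.12 (cv2) and the standard library are available. Lean on these libraries where they do the work, as an engineer would, in place of code of your own. Each camera call takes 0.05 s, during which the arm holds its last target. There are 200 camera calls.

## Task

One of the three sealed yellow cases has a ball bearing come loose inside. Lift the cases and shake or tip them end to end until you know which one rattles, setting the silent ones back upright where they stood; then present the rattling case: hold it level in the air over the middle of the blue parts tray, a hand's breadth or more clear of it, and finish there holding it still, without letting go or putting it down. Leave everything else as it stands.

Things in the scene. Friction and masses are not known exactly. Their poses are not given: they have to be found in the camera images.
- box_1_mid (a point): sealed yellow plastic instrument case, dark seal line round the sides, grey plate and two black ribs on top, black latch on each short end; 120 mm long (its x axis, roughly away from the robot), 56 mm wide (y), 56 mm high; 0.17 to 0.34 kg empty. This point is its centre, 28 mm above the underside. It cannot be opened. Which of the three holds the ball changes and cannot be seen or weighed
- box_2_mid (a point): second of the three outwardly identical yellow cases, same sizes; this point is its centre. One of the three holds a loose steel ball, 32 mm, 0.13 to 0.18 kg, that rolls freely up to 38 mm either way from the middle along the case's length and knocks on its ends when shaken; the other two are empty
- box_3_mid (a point): third of the three outwardly identical yellow cases, same sizes; this point is its centre. In the case with the ball, tipping lengthwise by 20 degrees sends the ball to the low end in under a second; levelled smoothly, it mostly stays there: about 0.05 N m of moment about the case's centre, the other way round after tipping the other way. An empty case is balanced about its centre
- tray_mid (a point): blue open parts tray, 120 mm (its x) by 180 mm (its y), 28 mm high, on the left of the worktop; this point is the centre of its inner floor, 3 mm above the worktop. The grey hand screw pump that stands between the tray and the cases is fixed and reaches 0.25 m above the worktop: carry the case over it with the case's underside above 0.27 m
- nut_mid (a point): small brass and grey union nut, 22x26x19 mm, lying in the tray: bystander; this point is its centre
- ring_mid (a point): steel ring gauge, 54 mm across, 18 mm high, lying in the tray: bystander; this point is its centre
- oil_mid (a point): white oil bottle with red nozzle, 46 mm across, 119 mm high: bystander; this point is half-way up
- weight_mid (a point): steel calibration weight with a neck, 37 mm across, 88 mm high: bystander; this point is half-way up

How it is judged:
On the way:
1. the case with the loose ball is off the worktop and the ball knocks or leans on one of its ends (((height (world z) of box_1_mid above 0.06 m and contact force between any of box_1_c3, box_1_c4 and anything else above 0.3 N) or (height (world z) of box_2_mid above 0.06 m and contact force between any of box_2_c3, box_2_c4 and anything else above 0.3 N) or (height (world z) of box_3_mid above 0.06 m and contact force between any of box_3_c3, box_3_c4 and anything else above 0.3 N))).
At the end, for the whole second after the job is handed in: the case that holds the loose ball is held in the fingers, still, its centre within 50 mm horizontally of the tray's middle and 0.10 to 0.45 m above the worktop, tilted less than 0.2 rad; the other two cases stand on the worktop, upright within 0.1 rad, within 60 mm of where they stood (((contact force between box_1_c0 and anything else above 0.2 N and contact force between box_1 and the fingers above 2 N and horizontal distance between box_1_mid and tray_mid below 0.05 m and height (world z) of box_1_mid between 0.1 and 0.45 m and angle between box_1_mid's own z axis and vertical below 0.2 rad and linear speed of box_1 below 0.03 m/s and height (world z) of each of box_2_mid, box_3_mid below 0.034 m and angle between each of box_2_mid, box_3_mid's own z axis and vertical below 0.1 rad and distance of each of box_2_mid, box_3_mid from where it was at the start of the episode below 0.06 m and linear speed of each of box_2, box_3 below 0.02 m/s) or (contact force between box_2_c0 and anything else above 0.2 N and contact force between box_2 and the fingers above 2 N and horizontal distance between box_2_mid and tray_mid below 0.05 m and height (world z) of box_2_mid between 0.1 and 0.45 m and angle between box_2_mid's own z axis and vertical below 0.2 rad and linear speed of box_2 below 0.03 m/s and height (world z) of each of box_1_mid, box_3_mid below 0.034 m and angle between each of box_1_mid, box_3_mid's own z axis and vertical below 0.1 rad and distance of each of box_1_mid, box_3_mid from where it was at the start of the episode below 0.06 m and linear speed of each of box_1, box_3 below 0.02 m/s) or (contact force between box_3_c0 and anything else above 0.2 N and contact force between box_3 and the fingers above 2 N and horizontal distance between box_3_mid and tray_mid below 0.05 m and height (world z) of box_3_mid between 0.1 and 0.45 m and angle between box_3_mid's own z axis and vertical below 0.2 rad and linear speed of box_3 below 0.03 m/s and height (world z) of each of box_1_mid, box_2_mid below 0.034 m and angle between each of box_1_mid, box_2_mid's own z axis and vertical below 0.1 rad and distance of each of box_1_mid, box_2_mid from where it was at the start of the episode below 0.06 m and linear speed of each of box_1, box_2 below 0.02 m/s))); the arm keeps its last pose, push and grip.
It fails at once if a bystander on the worktop or the tray is moved by more than 30 mm, or a part in the tray by more than 40 mm (distance of any of oil_mid, weight_mid, tray_mid from where it was at the start of the episode above 0.03 m or distance of any of nut_mid, ring_mid from where it was at the start of the episode above 0.04 m).
It also fails if it takes over 72 s, if anything falls off the work surface, if the arm or the gripper's body presses on something with over 40 N, if the wrist force passes 120 N, or if a joint passes its speed limit or range.

## Working session

There is one attempt and no reset: what is moved stays moved. The work goes in short steps, Python scripts to look and compute and a tool call to move; the robot and the scene stay as the last step left them, time stands still between calls to the robot, and variables do not carry over. Pictures are saved under pics/ and viewed, on a budget of 10 in all, crops included, one or two more only if the job needs it, and the job is handed in when it is done.

Besides the shell and the picture viewer there is one more tool, called after "Call:" in YAML: its name, and indented under it one key for each argument. play_rows: Moves the arm, as the interface text tells. Its arguments: {"type":"object","properties":{"rows":{"type":"array","items":{"type":"object","properties":{"dx":{"type":"number","minimum":-1,"maximum":1},"dy":{"type":"number","minimum":-1,"maximum":1},"dz":{"type":"number","minimum":-1,"maximum":1},"roll":{"type":"number","minimum":-1,"maximum":1},"fingers":{"type":"number"}}}},"grip_force":{"type":"number"}},"required":["rows"]}

```bash
mkdir -p pics; ls; python3 - <<'E'
from workcell import bot, vision
import cv2, numpy as np
print(bot.read_state(), bot.grip_point_offset)
a=[]
for n in("scene","top"):
    c=vision.read_camera(n); np.savez(n+".npz",**c)
    print(n,c["fx"],c["cx"],c["cy"],c["R"],c["t"])
    a.append(c["pixels"][:,:,::-1])
cv2.imwrite("pics/scene.png",a[0]);cv2.imwrite("pics/top.png",a[1])
E
```

```text
pics
{'time': 0.0, 'q': array([ 1.09509161e+00,  2.64743671e-01,  1.60535908e+00, -2.75315672e-05,
        1.27366952e+00, -3.68377087e-02]), 'joint_vel': array([-1.88281418e-04,  2.95465574e-05, -3.96822992e-04, -4.44180250e-04,
        5.37618804e-04,  8.36832944e-04]), 'joint_torque': array([ 1.57423219e-03, -5.15103614e+01, -3.67322659e+01,  2.49305085e-04,
        1.27053360e-02,  2.22078961e-05]), 'tool_pos': array([0.2864428 , 0.61037287, 0.2099765 ]), 'tcp_rot': array([-0.68372417, -3.06574681,  0.00332184]), 'wrist_force': array([0.31866637, 0.49104911, 0.42307798]), 'torque': array([-0.02788139, -0.02054415,  0.04853635]), 'width': 1.004313102501698} 0.0187
scene 525.7819400043646 285.09460232371833 208.68410098990125 [[ 0.42239827 -0.90634901  0.01054341]
 [-0.67031963 -0.32018577 -0.66944206]
 [ 0.610124    0.27570371 -0.74278945]] [-0.21260383  0.35188272  1.13352524]
top 428.0955499246301 281.79765920116614 215.55965427030995 [[-1.67925322e-03 -9.99989442e-01  4.27738550e-03]
 [-9.84714234e-01  9.08579019e-04 -1.74175350e-01]
 [ 1.74169625e-01 -4.50448690e-03 -9.84705363e-01]] [-0.00320852  0.48452159  1.25884338]
```

View pics/top.png

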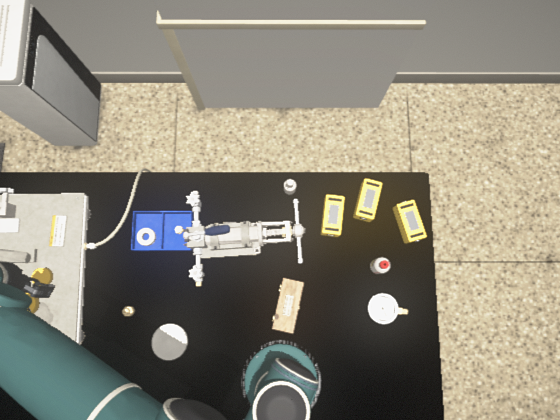

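View pics/scene.png

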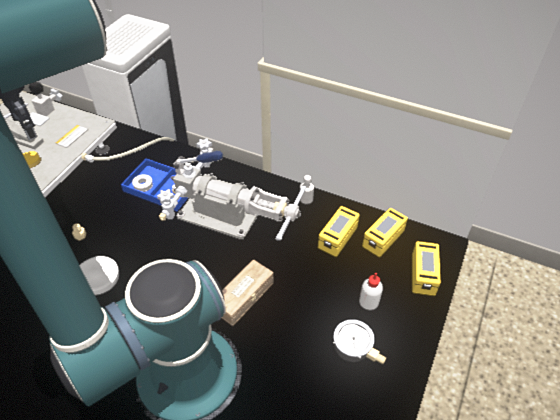

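```bash
cat >h.py <<'E'
import numpy as np, cv2
def pts(c,m=None):
    d=c["depth"]; v,u=np.nonzero((d>0)&(m if m is not None else True)); z=d[v,u]
    P=np.stack([(u-c["cx"])/c["fx"]*z,(v-c["cy"])/c["fy"]*z,z],1)
    return (P-c["t"])@c["R"], u, v
def mask(c,lo,hi):
    return cv2.inRange(cv2.cvtColor(c["pixels"],cv2.COLOR_RGB2HSV),lo,hi)
E
python3 - <<'E'
from h import *
for n in("top","scene"):
    c=dict(np.load(n+".npz"))
    for nm,lo,hi in(("yel",(20,120,90),(35,255,255)),("blue",(105,150,60),(130,255,255)),("red",(170,120,80),(180,255,255))):
        m=cv2.morphologyEx(mask(c,lo,hi),cv2.MORPH_CLOSE,np.ones((9,9) if nm=="blue" else (3,3)))
        k,l,s,ce=cv2.connectedComponentsWithStats(m)
        for i in range(1,k):
            if s[i,4]<(40 if nm=="red" else 250): continue
            # fill component (plate, ribs)
            cs,_=cv2.findContours((l==i).astype(np.uint8),cv2.RETR_EXTERNAL,cv2.CHAIN_APPROX_NONE)
            f=np.zeros_like(m); cv2.drawContours(f,cs,-1,1,-1)
            P,u,v=pts(c,f>0)
            zt=np.percentile(P[:,2],90); T=P[np.abs(P[:,2]-zt)<.006]
            if nm=="blue": T=P
            (x,y),(w,h),a=cv2.minAreaRect((T[:,:2]*1000).astype(np.float32))
            print(n,nm,ce[i].round(),"n",len(P),"ztop %.3f"%zt,"c %.0f %.0f size %.0f %.0f ang %.1f"%(x,y,w,h,a))
c=dict(np.load("top.npz")); P,u,v=pts(c)
for nm,b in(("weight",(280,175,300,197)),("oil",(368,255,392,277)),("pump",(185,185,305,287)),("tray",(130,208,195,253))):
    s=(u>=b[0])&(u<b[2])&(v>=b[1])&(v<b[3])&(P[:,2]>.02); Q=P[s]
    print(nm,Q.min(0).round(3),Q.max(0).round(3))
E
```

```text
top yel [367. 202.] n 914 ztop 0.058 c 535 -267 size 56 121 ang 74.4
top yel [408. 222.] n 979 ztop 0.058 c 468 -392 size 119 57 ang 15.3
top blue [166. 242.] n 486 ztop 0.026 c 414 363 size 188 71 ang 85.9
scene yel [338. 233.] n 1298 ztop 0.058 c 488 -161 size 57 122 ang 82.8
scene yel [383. 236.] n 1275 ztop 0.057 c 534 -269 size 57 118 ang 74.7
scene yel [425. 271.] n 1450 ztop 0.058 c 469 -395 size 123 57 ang 15.8
scene blue [151. 180.] n 1506 ztop 0.025 c 424 355 size 309 148 ang 67.0
weight [ 0.56  -0.045  0.02 ] [ 0.597 -0.011  0.093]
oil [ 0.311 -0.318  0.021] [ 0.357 -0.272  0.12 ]
pump [ 0.273 -0.067  0.02 ] [0.578 0.293 0.246]
tray [0.367 0.231 0.02 ] [0.503 0.456 0.19 ]
```

Call:
play_rows:
  rows:
    - {"dz":-0.85,"fingers":0}
    - {"dz":-0.85}
    - {"dz":-0.85}
    - {"dx":-0.637,"dy":-0.765}
    - {"dx":-0.637,"dy":-0.765}
    - {"dx":-0.637,"dy":-0.765}
    - {"dx":-0.637,"dy":-0.765}
    - {"dx":-0.637,"dy":-0.765}
    - {"dx":-0.637,"dy":-0.765}
    - {"dx":-0.637,"dy":-0.765}
    - {"dx":-0.637,"dy":-0.765}
    - {"dx":-0.637,"dy":-0.765}
    - {"dx":-0.637,"dy":-0.765}
    - {"dx":-0.637,"dy":-0.765}
    - {"dx":-0.637,"dy":-0.765}
    - {"dx":-0.637,"dy":-0.765}
    - {"dx":-0.637,"dy":-0.765}
    - {"dx":-0.637,"dy":-0.765}
    - {"dx":-0.637,"dy":-0.765}
    - {"dx":-0.637,"dy":-0.765}
  grip_force: 40

```text
validation failed for argument at $.ro...
```

```bash
cat >>h.py <<'E'
from scipy.spatial.transform import Rotation as Ro
def go(x,y,z,yaw):
    "rows-units needed to reach world target with tool-x heading yaw deg"
    from workcell import bot
    s=bot.read_state(); R=Ro.from_rotvec(s["tcp_rot"]).as_matrix()
    d=R.T@(np.array([x,y,z])-s["tool_pos"])/.04
    yw=np.degrees(np.arctan2(R[1,0],R[0,0])); dy=(yaw-yw+180)%360-180
    print("t %.2f"%s["time"],"tcp",s["tool_pos"].round(4),"yaw %.1f"%yw,"tilt %.3f"%np.arccos(-R[2,2]),"units",d.round(3),"roll units %.2f"%(-dy/4),"w %.3f"%s["width"],"F",s["wrist_force"].round(2),"T",s["torque"].round(3),"T in tool",(R.T@s["torque"]).round(3),"q6 %.2f"%s["q"][5])
E
python3 -c "
from h import *
go(.488,-.161,.25,-7.2)
c=dict(np.load('top.npz')); P,u,v=pts(c)
m=mask(c,(105,130,50),(130,255,255))[v,u]>0
for r in((.012,.035),(-.01,.01)):
  Q=P[m&(u<196)&(P[:,2]>r[0])&(P[:,2]<r[1])]; print(len(Q),np.percentile(Q,[1,50,99],0).round(3))
  (x,y),wh,a=cv2.minAreaRect((Q[:,:2]*1000).astype(np.float32));print(x,y,wh,a)
"
```

```text
t 0.10 tcp [0.2864 0.6104 0.2101] yaw 154.9 tilt 0.002 units [-12.754 -15.32   -0.967] roll units 40.52 w 1.000 F [0.74 0.56 0.3 ] T [ 0.008 -0.017  0.004] T in tool [-0.015 -0.012 -0.004] q6 -0.04
328 [[0.383 0.275 0.012]
 [0.453 0.366 0.024]
 [0.503 0.455 0.033]]
442.8054504394531 365.27252197265625 (181.3636016845703, 119.95137786865234) 89.96794891357422
1361 [[ 0.383  0.287 -0.004]
 [ 0.455  0.361  0.002]
 [ 0.497  0.453  0.009]]
440.4752502441406 365.25665283203125 (178.78977966308594, 114.39229583740234) 89.93645477294922
```

Call:
play_rows:
  rows:
    - {"dx":0,"dy":0,"dz":-0.85,"roll":0,"fingers":0}
    - {"dx":0,"dy":0,"dz":-0.85,"roll":0,"fingers":0}
    - {"dx":0,"dy":0,"dz":-0.85,"roll":0,"fingers":0}
    - {"dx":-0.637,"dy":-0.765,"dz":0,"roll":0,"fingers":0}
    - {"dx":-0.637,"dy":-0.765,"dz":0,"roll":0,"fingers":0}
    - {"dx":-0.637,"dy":-0.765,"dz":0,"roll":0,"fingers":0}
    - {"dx":-0.637,"dy":-0.765,"dz":0,"roll":0,"fingers":0}
    - {"dx":-0.637,"dy":-0.765,"dz":0,"roll":0,"fingers":0}
    - {"dx":-0.637,"dy":-0.765,"dz":0,"roll":0,"fingers":0}
    - {"dx":-0.637,"dy":-0.765,"dz":0,"roll":0,"fingers":0}
    - {"dx":-0.637,"dy":-0.765,"dz":0,"roll":0,"fingers":0}
    - {"dx":-0.637,"dy":-0.765,"dz":0,"roll":0,"fingers":0}
    - {"dx":-0.637,"dy":-0.765,"dz":0,"roll":0,"fingers":0}
    - {"dx":-0.637,"dy":-0.765,"dz":0,"roll":0,"fingers":0}
    - {"dx":-0.637,"dy":-0.765,"dz":0,"roll":0,"fingers":0}
    - {"dx":-0.637,"dy":-0.765,"dz":0,"roll":0,"fingers":0}
    - {"dx":-0.637,"dy":-0.765,"dz":0,"roll":0,"fingers":0}
    - {"dx":-0.637,"dy":-0.765,"dz":0,"roll":0,"fingers":0}
    - {"dx":-0.637,"dy":-0.765,"dz":0,"roll":0,"fingers":0}
    - {"dx":-0.637,"dy":-0.765,"dz":0,"roll":0,"fingers":0}
  grip_force: 40

```text
time: 1.77
tool_pos: [0.4576, -0.0459, 0.313]
tcp_rot: [-0.684, -3.066, -0.0]
wrist_force: [0.5, 0.8, 0.2]
width: 1.0
```

```bash
python3 -c "
from h import *
go(.488,-.161,.20,-7.2)"
```

```text
t 1.77 tcp [ 0.4576 -0.0459  0.313 ] yaw 154.8 tilt 0.000 units [-1.912 -2.282  2.825] roll units 40.51 w 1.000 F [0.5  0.77 0.19] T [ 0.042 -0.042 -0.012] T in tool [-0.056 -0.02   0.012] q6 -1.29
```

Call:
play_rows:
  rows:
    - {"dx":-0.637,"dy":-0.765,"dz":0,"roll":0,"fingers":0}
    - {"dx":-0.637,"dy":-0.765,"dz":0,"roll":0,"fingers":0}
    - {"dx":-0.637,"dy":-0.75,"dz":0,"roll":0,"fingers":0}
    - {"dx":0,"dy":0,"dz":0.2,"roll":1,"fingers":0}
    - {"dx":0,"dy":0,"dz":0.2,"roll":1,"fingers":0}
    - {"dx":0,"dy":0,"dz":0.2,"roll":1,"fingers":0}
    - {"dx":0,"dy":0,"dz":0.2,"roll":1,"fingers":0}
    - {"dx":0,"dy":0,"dz":0.2,"roll":1,"fingers":0}
    - {"dx":0,"dy":0,"dz":0.2,"roll":1,"fingers":0}
    - {"dx":0,"dy":0,"dz":0.2,"roll":1,"fingers":0}
    - {"dx":0,"dy":0,"dz":0.2,"roll":1,"fingers":0}
    - {"dx":0,"dy":0,"dz":0.2,"roll":1,"fingers":0}
    - {"dx":0,"dy":0,"dz":0.2,"roll":1,"fingers":0}
    - {"dx":0,"dy":0,"dz":0.2,"roll":1,"fingers":0}
    - {"dx":0,"dy":0,"dz":0.2,"roll":1,"fingers":0}
    - {"dx":0,"dy":0,"dz":0.2,"roll":1,"fingers":0}
    - {"dx":0,"dy":0,"dz":0.2,"roll":1,"fingers":0}
    - {"dx":0,"dy":0,"dz":0,"roll":1,"fingers":0}
    - {"dx":0,"dy":0,"dz":0,"roll":1,"fingers":0}
    - {"dx":0,"dy":0,"dz":0,"roll":1,"fingers":0}

```text
time: 3.43
tool_pos: [0.4877, -0.1587, 0.2004]
tcp_rot: [-2.284, -2.155, 0.001]
wrist_force: [-0.3, -0.2, -0.4]
width: 1.0
```

Call:
play_rows:
  rows:
    - {"dx":0,"dy":0,"dz":0,"roll":1,"fingers":0}
    - {"dx":0,"dy":0,"dz":0,"roll":1,"fingers":0}
    - {"dx":0,"dy":0,"dz":0,"roll":1,"fingers":0}
    - {"dx":0,"dy":0,"dz":0,"roll":1,"fingers":0}
    - {"dx":0,"dy":0,"dz":0,"roll":1,"fingers":0}
    - {"dx":0,"dy":0,"dz":0,"roll":1,"fingers":0}
    - {"dx":0,"dy":0,"dz":0,"roll":1,"fingers":0}
    - {"dx":0,"dy":0,"dz":0,"roll":1,"fingers":0}
    - {"dx":0,"dy":0,"dz":0,"roll":1,"fingers":0}
    - {"dx":0,"dy":0,"dz":0,"roll":1,"fingers":0}
    - {"dx":0,"dy":0,"dz":0,"roll":1,"fingers":0}
    - {"dx":0,"dy":0,"dz":0,"roll":1,"fingers":0}
    - {"dx":0,"dy":0,"dz":0,"roll":1,"fingers":0}
    - {"dx":0,"dy":0,"dz":0,"roll":1,"fingers":0}
    - {"dx":0,"dy":0,"dz":0,"roll":1,"fingers":0}
    - {"dx":0,"dy":0,"dz":0,"roll":1,"fingers":0}
    - {"dx":0,"dy":0,"dz":0,"roll":1,"fingers":0}
    - {"dx":0,"dy":0,"dz":0,"roll":1,"fingers":0}
    - {"dx":0,"dy":0,"dz":0,"roll":1,"fingers":0}
    - {"dx":0,"dy":0,"dz":0,"roll":1,"fingers":0}

```text
time: 5.1
tool_pos: [0.4879, -0.1588, 0.2007]
tcp_rot: [-3.136, -0.182, 0.002]
wrist_force: [-0.7, 0.0, -0.1]
width: 0.999
```

```bash
python3 -c "
from h import *
go(.488,-.161,.014,-7.2)
from workcell import vision
c=vision.read_camera('wrist'); np.savez('w1.npz',**c); cv2.imwrite('pics/w1.png',c['pixels'][:,:,::-1])
print(c['fx'],c['cx'],c['cy'])"
```

```text
t 5.10 tcp [ 0.4879 -0.1588  0.2007] yaw 6.7 tilt 0.001 units [0.    0.057 4.668] roll units 3.46 w 0.999 F [-0.65  0.05 -0.08] T [ 0.004 -0.046  0.013] T in tool [-0.001  0.046 -0.013] q6 1.09
325.19226210127806 277.0114536642568 210.6353392227687
```

View pics/w1.png

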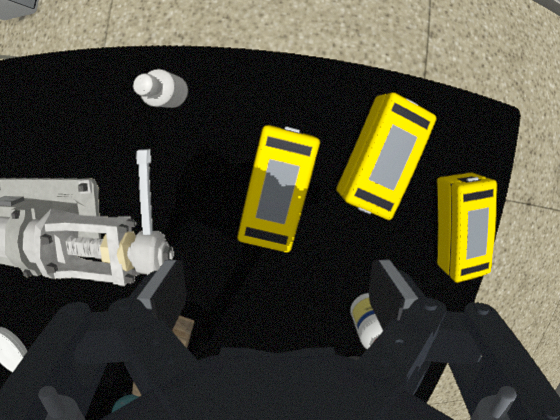

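Call:
play_rows:
  rows:
    - {"dx":0,"dy":0.057,"dz":0.5,"roll":0.87,"fingers":0}
    - {"dx":0,"dy":0,"dz":0.5,"roll":0.87,"fingers":0}
    - {"dx":0,"dy":0,"dz":0.5,"roll":0.86,"fingers":0}
    - {"dx":0,"dy":0,"dz":0.5,"roll":0.86,"fingers":0}
    - {"dx":0,"dy":0,"dz":0.7,"roll":0,"fingers":0}
    - {"dx":0,"dy":0,"dz":0.7,"roll":0,"fingers":0}
    - {"dx":0,"dy":0,"dz":0.7,"roll":0,"fingers":0}
    - {"dx":0,"dy":0,"dz":0.57,"roll":0,"fingers":0}
    - {"dx":0,"dy":0,"dz":0,"roll":0,"fingers":0}
    - {"dx":0,"dy":0,"dz":0,"roll":0,"fingers":1}
    - {"dx":0,"dy":0,"dz":0,"roll":0,"fingers":1}
    - {"dx":0,"dy":0,"dz":0,"roll":0,"fingers":1}
    - {"dx":0,"dy":0,"dz":0,"roll":0,"fingers":1}
    - {"dx":0,"dy":0,"dz":0,"roll":0,"fingers":1}
    - {"dx":0,"dy":0,"dz":0,"roll":0,"fingers":1}
  grip_force: 60

```text
time: 6.4
tool_pos: [0.4907, -0.1619, 0.0168]
tcp_rot: [3.135, -0.191, 0.007]
wrist_force: [-0.5, 0.3, 7.1]
width: 0.639
```

```bash
python3 -c "
from h import *
go(.488,-.161,.25,-7.2)"
```

```text
t 6.40 tcp [ 0.4907 -0.1619  0.0168] yaw -7.0 tilt 0.004 units [-0.045 -0.009 -5.831] roll units 0.06 w 0.639 F [-0.51  0.32  7.15] T [0.425 0.069 0.039] T in tool [ 0.414 -0.12  -0.038] q6 1.33
```

Call:
play_rows:
  rows:
    - {"dx":0,"dy":0,"dz":-0.5,"roll":0,"fingers":1}
    - {"dx":0,"dy":0,"dz":-1,"roll":0,"fingers":1}
    - {"dx":0,"dy":0,"dz":-1,"roll":0,"fingers":1}
    - {"dx":0,"dy":0,"dz":-1,"roll":0,"fingers":1}
    - {"dx":0,"dy":0,"dz":-1,"roll":0,"fingers":1}
    - {"dx":0,"dy":0,"dz":-1,"roll":0,"fingers":1}
    - {"dx":0,"dy":0,"dz":-0.3,"roll":0,"fingers":1}
    - {"dx":0.3,"dy":0,"dz":0,"roll":0,"fingers":1}
    - {"dx":0.6,"dy":0,"dz":0,"roll":0,"fingers":1}
    - {"dx":1,"dy":0,"dz":0,"roll":0,"fingers":1}
    - {"dx":0,"dy":0,"dz":0,"roll":0,"fingers":1}
    - {"dx":0,"dy":0,"dz":0,"roll":0,"fingers":1}

```text
time: 7.4
tool_pos: [0.564, -0.1699, 0.2407]
tcp_rot: [-3.134, 0.19, 0.012]
wrist_force: [0.1, 0.2, -5.2]
width: 0.638
```

```bash
cat >>h.py <<'E'
def series(n=12):
    from workcell import bot,vision
    T=[]
    for _ in range(n):
        s=bot.read_state(); R=Ro.from_rotvec(s["tcp_rot"]).as_matrix()
        T.append(np.r_[R.T@s["torque"],R.T@s["wrist_force"]]); vision.read_camera("wrist")
    T=np.array(T); print("Ty",T[:,1].round(3)," Fx",T[:,3].round(1)); h=T[n//3:]; print("mean",h.mean(0).round(3),"sd",h.std(0).round(3)); go(.488,-.161,.25,-7.2)
E
python3 -c "
from h import *
series()"
```

```text
Ty [-0.047 -0.017 -0.031 -0.022 -0.049 -0.076 -0.04  -0.021 -0.065 -0.041
 -0.052 -0.089]  Fx [ 0.1 -0.4 -1.   0.9 -0.3  0.1 -0.4 -0.6 -1.  -0.   0.7 -0. ]
mean [ 0.009 -0.054 -0.01  -0.203  0.013  4.269] sd [0.031 0.021 0.027 0.479 0.547 0.509]
t 8.00 tcp [ 0.5639 -0.1705  0.247 ] yaw -7.0 tilt 0.001 units [-1.913 -0.004 -0.076] roll units 0.05 w 0.642 F [ 0.23  0.41 -4.38] T [ 0.046  0.093 -0.009] T in tool [ 0.034 -0.098  0.009] q6 1.36
```

Call:
play_rows:
  rows:
    - {"dx":-0.3,"dy":0,"dz":0,"roll":0,"fingers":1}
    - {"dx":-0.6,"dy":0,"dz":0,"roll":0,"fingers":1}
    - {"dx":-1,"dy":0,"dz":0,"roll":0,"fingers":1}
    - {"dx":0,"dy":0,"dz":0,"roll":0,"fingers":1}
    - {"dx":0,"dy":0,"dz":0,"roll":0,"fingers":1}

```text
time: 8.42
tool_pos: [0.4857, -0.1605, 0.2458]
tcp_rot: [-3.135, 0.192, 0.003]
wrist_force: [1.2, 0.2, -4.0]
width: 0.632
```

```bash
python3 -c "
from h import *
series()"
```

```text
Ty [ 0.083 -0.006  0.081  0.039  0.104  0.053  0.091  0.073  0.035  0.04
  0.054  0.078]  Fx [ 1.2  0.8  0.5  0.7 -0.2 -0.   0.5  0.4 -0.7 -0.2 -0.  -0.3]
mean [ 3.000e-03  6.600e-02 -0.000e+00 -5.400e-02  2.470e-01  4.494e+00] sd [0.029 0.023 0.032 0.359 0.62  0.436]
t 9.02 tcp [ 0.4889 -0.1612  0.2464] yaw -7.0 tilt 0.000 units [-0.022 -0.003 -0.091] roll units 0.06 w 0.639 F [-0.49 -0.03 -4.71] T [-0.001 -0.086  0.028] T in tool [ 0.009  0.085 -0.028] q6 1.33
```

Call:
play_rows:
  rows:
    - {"dx":-0.4,"dy":0,"dz":0,"roll":0,"fingers":1}
    - {"dx":-0.8,"dy":0,"dz":0,"roll":0,"fingers":1}
    - {"dx":-0.4,"dy":0,"dz":0,"roll":0,"fingers":1}
    - {"dx":0,"dy":0,"dz":0,"roll":0,"fingers":1}
    - {"dx":0.2,"dy":0,"dz":0,"roll":0,"fingers":1}
    - {"dx":0.5,"dy":0,"dz":0,"roll":0,"fingers":1}
    - {"dx":0.9,"dy":0,"dz":0,"roll":0,"fingers":1}
    - {"dx":0,"dy":0,"dz":0,"roll":0,"fingers":1}
    - {"dx":0,"dy":0,"dz":0,"roll":0,"fingers":1}
  grip_force: 80

```text
time: 9.77
tool_pos: [0.4912, -0.1615, 0.2457]
tcp_rot: [-3.135, 0.19, 0.001]
wrist_force: [-0.1, -0.3, -4.4]
width: 0.63
```

```bash
python3 -c "
from h import *
series()
go(.442,.365,.33,0)
from workcell import vision
c=vision.read_camera('scene'); cv2.imwrite('pics/s2.png',c['pixels'][:,:,::-1])"
```

```text
Ty [-0.029 -0.008 -0.033 -0.067  0.016 -0.002 -0.033 -0.074 -0.013 -0.056
 -0.043 -0.032]  Fx [-0.1 -0.6  0.3 -0.7 -0.2  0.4  0.1 -0.3 -0.1 -0.3 -0.3  0.6]
mean [-0.005 -0.029 -0.008 -0.011 -0.214  3.882] sd [0.043 0.027 0.03  0.308 0.433 0.336]
t 10.37 tcp [ 0.4884 -0.1612  0.2467] yaw -7.0 tilt 0.000 units [-0.011 -0.004 -0.082] roll units 0.05 w 0.631 F [ 0.12  0.04 -4.35] T [ 0.012  0.033 -0.061] T in tool [ 0.008 -0.034  0.061] q6 1.33
t 10.37 tcp [ 0.4884 -0.1612  0.2467] yaw -7.0 tilt 0.000 units [ -2.752 -12.916  -2.085] roll units -1.75 w 0.631 F [ 0.12  0.04 -4.35] T [ 0.012  0.033 -0.061] T in tool [ 0.008 -0.034  0.061] q6 1.33
```

View pics/s2.png

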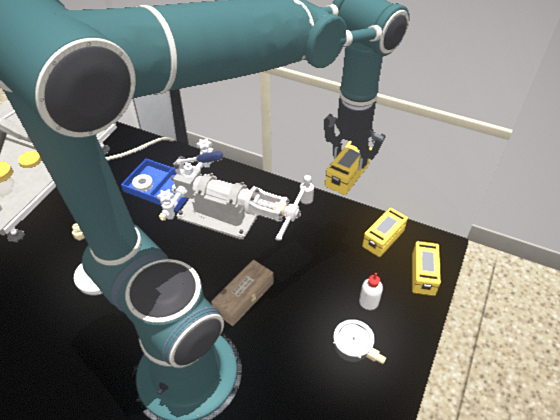

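Call:
play_rows:
  rows:
    - {"dx":0,"dy":0,"dz":-0.3,"roll":-0.8,"fingers":1}
    - {"dx":0,"dy":0,"dz":-0.6,"roll":-1,"fingers":1}
    - {"dx":0,"dy":0,"dz":-0.7,"roll":-1,"fingers":1}
    - {"dx":0,"dy":0,"dz":-0.6,"roll":-1,"fingers":1}
    - {"dx":0,"dy":0,"dz":-0.4,"roll":-0.8,"fingers":1}
    - {"dx":0,"dy":0,"dz":0,"roll":0,"fingers":1}

```text
time: 10.92
tool_pos: [0.4907, -0.162, 0.3557]
tcp_rot: [3.122, 0.314, 0.012]
wrist_force: [1.7, 0.5, -2.8]
width: 0.634
```

```bash
python3 -c "
from h import *
go(.442,.365,.35,10)"
```

```text
t 10.92 tcp [ 0.4907 -0.162   0.3557] yaw 11.5 tilt 0.009 units [  1.432 -13.153   0.091] roll units 0.37 w 0.634 F [ 1.65  0.45 -2.8 ] T [-0.015 -0.02  -0.021] T in tool [-0.018  0.016  0.021] q6 1.00
```

Call:
play_rows:
  rows:
    - {"dx":0.03,"dy":-0.3,"dz":0,"roll":0,"fingers":1}
    - {"dx":0.05,"dy":-0.5,"dz":0,"roll":0,"fingers":1}
    - {"dx":0.08,"dy":-0.7,"dz":0,"roll":0,"fingers":1}
    - {"dx":0.09,"dy":-0.8,"dz":0,"roll":0,"fingers":1}
    - {"dx":0.09,"dy":-0.8,"dz":0,"roll":0,"fingers":1}
    - {"dx":0.09,"dy":-0.8,"dz":0,"roll":0,"fingers":1}
    - {"dx":0.09,"dy":-0.8,"dz":0,"roll":0,"fingers":1}
    - {"dx":0.09,"dy":-0.8,"dz":0,"roll":0,"fingers":1}
    - {"dx":0.09,"dy":-0.8,"dz":0,"roll":0,"fingers":1}
    - {"dx":0.09,"dy":-0.8,"dz":0,"roll":0,"fingers":1}
    - {"dx":0.09,"dy":-0.8,"dz":0,"roll":0,"fingers":1}
    - {"dx":0.09,"dy":-0.8,"dz":0,"roll":0,"fingers":1}
    - {"dx":0.09,"dy":-0.8,"dz":0,"roll":0,"fingers":1}
    - {"dx":0.09,"dy":-0.8,"dz":0,"roll":0,"fingers":1}
    - {"dx":0.09,"dy":-0.8,"dz":0,"roll":0,"fingers":1}
    - {"dx":0.09,"dy":-0.8,"dz":0,"roll":0,"fingers":1}
    - {"dx":0.07,"dy":-0.65,"dz":0,"roll":0,"fingers":1}
    - {"dx":0.05,"dy":-0.4,"dz":0,"roll":0,"fingers":1}
    - {"dx":0.02,"dy":-0.2,"dz":0,"roll":0,"fingers":1}

```text
time: 12.5
tool_pos: [0.4405, 0.3678, 0.3481]
tcp_rot: [3.125, 0.315, -0.005]
wrist_force: [0.4, -0.4, -4.4]
width: 0.63
```

Call:
play_rows:
  rows:
    - {"dx":0,"dy":0,"dz":0,"roll":0,"fingers":1}
    - {"dx":0,"dy":0,"dz":0,"roll":0,"fingers":1}
    - {"dx":0,"dy":0,"dz":0,"roll":0,"fingers":1}
    - {"dx":0,"dy":0,"dz":0,"roll":0,"fingers":1}
    - {"dx":0,"dy":0,"dz":0,"roll":0,"fingers":1}
    - {"dx":0,"dy":0,"dz":0,"roll":0,"fingers":1}
    - {"dx":0,"dy":0,"dz":0,"roll":0,"fingers":1}
    - {"dx":0,"dy":0,"dz":0,"roll":0,"fingers":1}
    - {"dx":0,"dy":0,"dz":0,"roll":0,"fingers":1}
    - {"dx":0,"dy":0,"dz":0,"roll":0,"fingers":1}

```text
time: 13.33
tool_pos: [0.4421, 0.366, 0.3505]
tcp_rot: [3.126, 0.312, -0.0]
wrist_force: [-0.1, 0.6, -4.1]
width: 0.635
```

```bash
python3 -c "
from h import *
go(.442,.365,.35,10)
from workcell import vision
a=[]
for n in('top','scene'):
    c=vision.read_camera(n); a.append(c['pixels'][:,:,::-1])
    m=mask(c,(20,120,90),(35,255,255))>0
    P,u,v=pts(c,m); s=(P[:,2]>.27)&(P[:,2]<.42)&(abs(P[:,0]-.44)<.12)&(abs(P[:,1]-.365)<.1); Q=P[s]
    if len(Q): print(n,len(Q),Q.min(0).round(3),Q.max(0).round(3),(Q.min(0)/2+Q.max(0)/2).round(3))
cv2.imwrite('pics/e.png',cv2.resize(np.hstack(a),(1120,420))[:, 320:])"
```

```text
t 13.33 tcp [0.4421 0.366  0.3505] yaw 11.4 tilt 0.000 units [-0.008  0.023  0.012] roll units 0.35 w 0.635 F [-0.11  0.56 -4.13] T [-0.02   0.012 -0.022] T in tool [-0.018 -0.015  0.022] q6 2.02
top 284 [0.385 0.327 0.338] [0.502 0.383 0.393] [0.443 0.355 0.365]
scene 127 [0.384 0.325 0.334] [0.503 0.35  0.385] [0.443 0.338 0.36 ]
```

View pics/e.png

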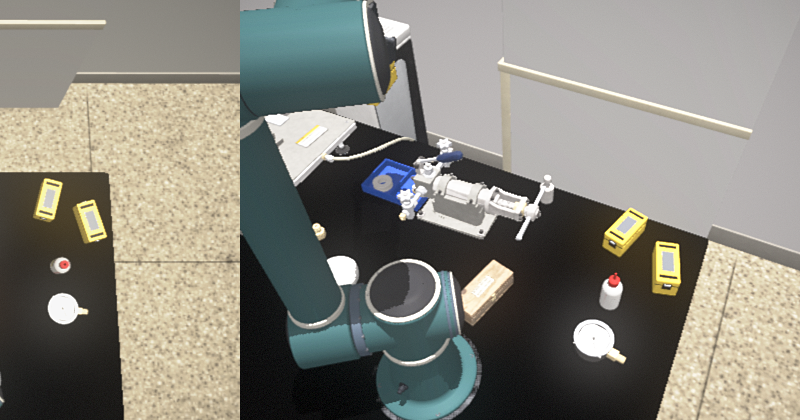

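```bash
python3 -c "
from workcell import bot
print(bot.finish_job())"
```

```text
the job is handed in; nothing more can be done
None
```

I found the rattling case and handed the job in with the arm holding it still over the middle of the tray. It is the case that stood nearest the pump, at about (0.488, -0.161). The hand-in reported no verdict.

- **Which case rattles:** The interface offers no tilt, so I shook the case lengthwise with abrupt stops. The moment about its crosswise axis went -0.054, +0.066, then -0.029 N m. The last two readings were taken at the same spot, and the averages are good to about 0.01 N m. The 0.10–0.12 N m swings match the ball changing ends. The third reading was weaker than the stated 0.05 N m.
- **Not checked:** I did not lift or shake the other two cases, because the first one already gave a clear answer. There is therefore no reading from an empty case to compare with.
- **Final pose:** The tool is at (0.442, 0.366, 0.351) with 0.000 rad tilt, and the tray middle was measured at about (0.442, 0.365). From the cameras, the held case is centred near x 0.443 m and about 0.36 m up, level by its height readings. Its y position was partly hidden, so that rests on the tool position. Grip was set to 80 N.
- **Everything else:** In the last picture the other two cases, the oil bottle, the weight, the tray and the ring look unmoved. The nut was not visible in the last pictures, but nothing came near the tray. About 13 s of the 72 s were used.

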